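Unstack the kit parts into their cut-out nests

TASK

On the dark grey plate stand two stacks of two machine parts each: a motor and a wheel on top, an aluminium bar and a white T bracket below. Take the stacks apart and put every part flat on the floor of the plywood nest whose cut-out has its outline, the motor with its shaft up. Keep the motor and the wheel from tipping over on the way, and leave the tub of small hardware where it stands.

Things in the scene. Friction and masses are not known exactly. Their poses are not given: they have to be found in the camera images.
- profile: Length of silvery aluminium slotted extrusion, a bar 110 x 30 x 30 mm, about 0.11 kg, the lower part of one of the two stacks on a low dark grey plate (8 mm thick). Origin: centre of its underside; x along its length, z up. Can be gripped across its 30 mm width at mid-length.
- tee: White plastic T bracket, 30 mm thick, about 0.18 kg, the lower part of the other stack. Origin: centre of its 96 x 80 mm outline, at its underside; z up. Crossbar 96 mm long (along x), from y = -40 to -8 mm; stem x = -16 to 16, y = -8 to 40 mm. Centre of mass near y = -11 mm. Can be gripped across the stem (along x), e.g. at y = 14 mm.
- motor: Square stepper motor, 42 x 42 mm and 40 mm high, black ends and silver middle, with a 5 mm shaft standing up 16 mm from the centre of its top; about 0.25 kg. It stands on one of the two lower parts, either one. Origin: centre of its underside; x and y along its sides, z up along the shaft.
- wheel: Small robot drive wheel lying flat, black rubber tyre and grey hub face, 56 mm diameter, 28 mm thick, about 0.08 kg. It lies on the other lower part. Origin: centre of its underside, z up along its axis.
- nest_profile: Fixed plywood nest on the table, 14 mm high: recess 8 mm deep, its floor 6 mm above the underside, about 9 mm to spare round its part (hold parts 10 mm or more above their underside to clear the rim). Origin: centre of underside, z up. Outside 70 x 150 mm; recess 48 mm (x) by 128 mm (y): the bar lies along the nest's y axis, either way round.
- nest_tee: Fixed plywood nest on the table, 14 mm high: recess 8 mm deep, its floor 6 mm above the underside, about 9 mm to spare round its part (hold parts 10 mm or more above their underside to clear the rim). Origin: centre of underside, z up. Outside 136 x 120; T recess: x -57 to 57, y -49 to 1 mm, and x -25 to 25, y 1 to 49 mm. Bracket goes origin over origin, its x and y along the nest's, one way only.
- nest_motor: Fixed plywood nest on the table, 14 mm high: recess 8 mm deep, its floor 6 mm above the underside, about 9 mm to spare round its part (hold parts 10 mm or more above their underside to clear the rim). Origin: centre of underside, z up. Outside 84 x 84 mm; square recess 60 x 60 mm, the motor standing in it shaft up, turned any way.
- nest_wheel: Fixed plywood nest on the table, 14 mm high: recess 8 mm deep, its floor 6 mm above the underside, about 9 mm to spare round its part (hold parts 10 mm or more above their underside to clear the rim). Origin: centre of underside, z up. Outside 100 x 100 mm; round recess 74 mm in diameter, the wheel lying flat in it.
- tub: Bystander: clear open plastic tub of small hardware, 80 mm across the rim, 55 mm high, 0.2 kg, standing loose on the table left or right of the dark grey plate (a white glue bottle 40 mm thick and 100 mm high stands at the other side). Origin: centre of its underside.
Mind the look-alikes: they are no part of the job. Leave any orange or red look-alike of the tee alone.

How it is judged:
By the outcome, as a careful person would: the job done as asked, in the order asked, and still so for the second after the job is handed in, with the robot touching nothing.
It also fails if it takes over 109 s, if anything falls off the work surface, if the arm or the gripper's body presses on something with over 40 N, if the wrist force passes 120 N, or if a joint passes its speed limit or range.

ROBOT

A 6-joint arm with a two-finger parallel gripper is mounted at the origin on the work surface. World frame = base frame: x ahead of the robot, y to its left, z up, the work surface at z = 0. Lengths are in m, angles in rad, forces in N, time in s.
With the tool pointing down it reaches from about 0.325 to 0.75 m from the base axis. Payload 7.6 kg.
Tool frame: the origin (TCP) lies midway between the tips of the shut fingers; the grasp point (between the pads) lies 19 mm behind it; x points along the fingers, y is the direction in which the jaws open and shut, and the axes are right-handed (so a half turn about x gives the same grasp; the last joint's range is limited). The gripper opens to 85 mm and grips with 20 to 120 N. Pads are 22 mm wide; open, the fingers measure 114 mm over their backs; the gripper's body (76 mm by 85 mm) begins 54 mm behind the grasp point. The pads swing forward as they close: fully open they stand 13 mm farther back than shut.
Start: joints at [-1.376, 0.052, 1.401, -0, 1.689, -0.07], TCP at [0.137, -0.507, 0.231] pointing down, gripper open.
Joint ranges: [-2.9, 2.9], [-0.91, 2.17], [0.12, 2.37], [-1.06, 4.2], [0.26, 2.73], [-2.93, 2.93]. Speed limits (rad/s): [2.57, 2.57, 3.01, 3.14, 3.14, 3.14].

INTERFACE

Orientations are given as a 3x3 rotation matrix whose columns are the frame's x, y, z axes.
In Python, from bench import * gives the robot as it stands. The module is installed in compiled form; this text tells all that it offers.
- The arm moves only by the tool jog_arm, never from a script. Its argument "series" is a list of rows, each a list of 5 numbers: the shift along the world's x, y, z in cm, then the turn about the world's z in degrees, then the gripper's target within -1 to 1 (fully open at 1, half-way at 0, shut at -1). A call has 1 to 12 rows; each row shifts and turns the commanded pose from where the row before left it; what a row does not reach is not made up. A row lasts 1/10 s, in which the tool goes at most 50 mm and 8.59 degrees, less where a joint would pass 70% of its speed; a pose out of reach is approached as far as the arm can. A call is refused whole if a number of a shift passes 5 or a number of a turn 8.59, either way. A call with a gripper value outside its range is refused whole. The fingers move at their own pace and stop on an object; the grip force is fixed at half the most. Time passes only in rows, so rows that do not move let the fingers close. It gives the time, the measured TCP pose, the force and the opening at its end, in the units of the state.
- get_state(): the state, without advancing time (a new reading comes with each control period).
- get_image(name): name is "side" or "top"; returns (picture, depth): 400x640x3 uint8, blue, green, red; 400x640 float32, m along the optical axis (not along the pixel's ray), 0 where there is no reading.
- calibration(name): a dict with "K" (3x3 intrinsics, pixels), "k1" (the pictures are not rectified: a ray, as slopes to the right and down, at radius r is drawn at 1 + k1 r^2 times it, then the intrinsics apply), "rvec" (rotation vector, rad) and "tvec" (3), from world to camera coordinates, as OpenCV has them. Camera axes: x right, y down, z forward; pixel columns grow to the right and rows downward; lengths in m; the calibration is good to about 2 mm. A picture is of the moment at which its call begins. calibration takes no time and is no camera call.
- hand_in(): hands the job in, once; it reports no verdict.
The state is a dict: "clock": time; "q": joint angles; "joint_vel": joint speeds; "tau": joint torques, N m; "tcp_pos": TCP position; "ee_rot": TCP orientation; "ft_force": force on the tool from outside, world axes, zero at the start; "torque": the same for the moment, N m; "finger_gap": opening from 0.0 (shut) to 1.0 (fully open).
Only numpy, scipy, OpenCV 4.12 (cv2) and the standard library are available. Lean on these libraries where they do the work, as an engineer would, in place of code of your own. Each camera call takes 0.05 s, during which the arm holds its last target. There are 200 camera calls.

## Working session

There is one attempt and no reset: what is moved stays moved. The work goes in short steps, Python scripts to look and compute and a tool call to move; the robot and the scene stay as the last step left them, time stands still between calls to the robot, and variables do not carry over. Pictures are saved under pics/ and viewed, about 12 in all and at most 16, crops included, and the job is handed in when it is done.

Besides the shell and the picture viewer there is one more tool, called as name(argument=value, ...), one argument or row to a line, values as JSON. jog_arm: Moves the arm, as the interface text tells. Its arguments: {"type":"object","properties":{"series":{"type":"array","items":{"type":"array","items":{"type":"number"}}}},"required":["series"]}

```bash
mkdir -p pics; cat > h.py <<'E'
from bench import *
import numpy as np, cv2
def ray(name,uv):
    c=calibration(name);K=np.array(c["K"]);R,_=cv2.Rodrigues(np.array(c["rvec"],float));t=np.array(c["tvec"],float).ravel()
    d=(np.asarray(uv,float).reshape(-1,2)-K[:2,2])/[K[0,0],K[1,1]]
    u=d.copy()
    for _ in range(10): u=d/(1+c["k1"]*(u**2).sum(1,keepdims=True))
    return -R.T@t, np.c_[u,np.ones(len(u))]@R, u
def onplane(name,uv,z):
    o,d,_=ray(name,uv); return o+d*((z-o[2])/d[:,2])[:,None]
def cloud(name,dep):
    v,u=np.mgrid[0:400,0:640]
    o,d,_=ray(name,np.c_[u.ravel(),v.ravel()]); P=o+d*dep.ravel()[:,None]
    P[dep.ravel()<=0]=np.nan
    return P.reshape(400,640,3)
E
python3 - <<'E'
from h import *
for n in("top","side"):
    i,d=get_image(n); cv2.imwrite(f"pics/{n}0.png",i); np.save(n+"0.npy",d)
    print(n,ray(n,[[320,200]])[:2],calibration(n)["K"],(d>0).mean())
print(get_state())
E
```

```text
top (array([ 0.13138471, -0.07307536,  1.56892821]), array([[ 0.17661681,  0.02425261, -0.98414586]])) [[507.06286829   0.         323.69436449]
 [  0.         507.06286829 191.64218467]
 [  0.           0.           1.        ]] 0.996109375
side (array([0.33813288, 1.00307015, 0.64615548]), array([[ 0.07172201, -0.86718678, -0.49283607]])) [[470.59585824   0.         322.72685598]
 [  0.         470.59585824 201.54465733]
 [  0.           0.           1.        ]] 0.9957578125
{'clock': 0.1, 'q': array([-1.37629699e+00,  5.27319834e-02,  1.40161419e+00, -1.78521223e-05,
        1.68859643e+00, -7.03163013e-02]), 'joint_vel': array([ 0.0017834 , -0.00187165, -0.00090341,  0.00164736,  0.00010843,
       -0.0003094 ]), 'tau': array([ 8.12572744e-04, -3.82583499e+01, -3.60986674e+01, -1.19483757e-04,
        4.80758594e-03, -1.77736899e-05]), 'tcp_pos': array([ 0.13736652, -0.50643493,  0.23058307]), 'ee_rot': array([[-2.78305681e-04,  2.61729140e-01, -9.65141326e-01],
       [ 1.32106717e-03, -9.65140425e-01, -2.61729276e-01],
       [-9.99999089e-01, -1.34785726e-03, -7.71577090e-05]]), 'ft_force': array([ 1.20043367, -0.35206691,  0.96764639]), 'torque': array([-0.02796353,  0.00485145,  0.02282527]), 'finger_gap': 0.9982883353914486}
```

View pics/top0.png

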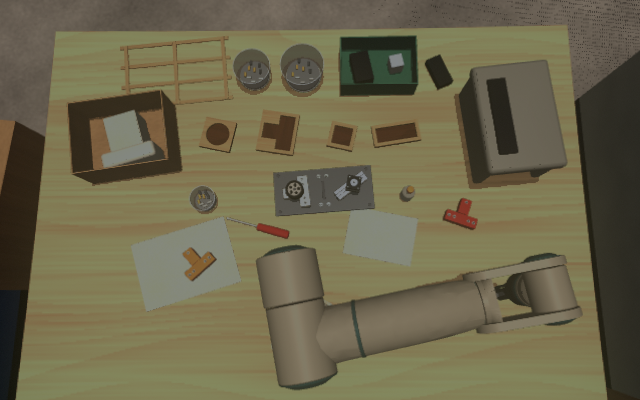

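View pics/side0.png

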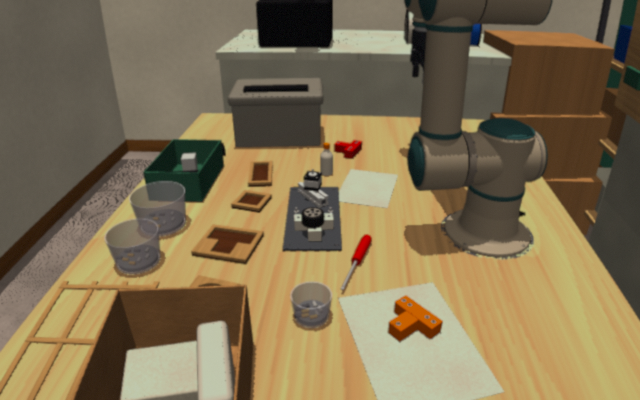

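The top view shows the wheel on the tee at (295,190) and the motor on the bar at (352,185). The nests are wheel (217,134), tee (278,132), motor (342,135) and profile (396,133); the tub is at (204,200).

```bash
python3 - <<'E'
from h import *
i=cv2.imread("pics/top0.png");d=np.load("top0.npy")
cv2.imwrite("pics/c1.png",cv2.resize(i[160:225,265:385],None,fx=6.6,fy=6.6,interpolation=cv2.INTER_CUBIC))
P=cloud("top",d)
hs=cv2.cvtColor(i,cv2.COLOR_BGR2HSV)
# nests by brown plywood/dark recess: use height map
Z=P[...,2]
print("table z",np.nanmedian(Z[150:160,300:340]), "plate",np.nanmedian(Z[205:208,290:360]))
m=((Z>0.009)&(Z<0.03)).astype(np.uint8); m[:118]=0;m[156:]=0;m[:,:195]=0;m[:,425:]=0
c,_=cv2.findContours(m,cv2.RETR_EXTERNAL,cv2.CHAIN_APPROX_NONE)
for k in c:
    if cv2.contourArea(k)<150: continue
    q=onplane("top",k[:,0],0.014)[:,:2]
    r=cv2.minAreaRect((q*1000).astype(np.float32)); print("nest",r,k[:,0].mean(0))
# dark recess
for (u0,u1,v0,v1) in [(198,238,115,155),(255,302,108,158),(325,360,120,152),(368,424,118,150)]:
    g=hs[v0:v1,u0:u1,2]; t,b=cv2.threshold(g,0,255,cv2.THRESH_BINARY_INV+cv2.THRESH_OTSU)
    k=max(cv2.findContours(b,cv2.RETR_EXTERNAL,cv2.CHAIN_APPROX_NONE)[0],key=cv2.contourArea)[:,0]+[u0,v0]
    q=onplane("top",k,0.014)[:,:2]; print("rec",t,cv2.minAreaRect((q*1000).astype(np.float32)),cv2.contourArea((q*1000).astype(np.float32)))
for zmin,zmax,nm in[(0.03,0.045,"low"),(0.055,0.075,"wheel"),(0.07,0.085,"motor"),(.085,.12,"shaft")]:
    mm=(Z>zmin)&(Z<zmax);mm[:160]=0;mm[225:]=0;mm[:,:268]=0;mm[:,382:]=0
    n,l,s,ce=cv2.connectedComponentsWithStats(mm.astype(np.uint8))
    for j in range(1,n):
        if s[j,4]>6:
            pp=P[l==j]; r=cv2.minAreaRect((pp[:,:2]*1000).astype(np.float32)); print(nm,s[j,4],ce[j],np.median(pp,0),r)
E
```

```text
table z -5.7673111185208015e-05 plate 0.008820777870920837
nest ((620.0841064453125, -104.19515228271484), (83.85638427734375, 88.09478759765625), 77.03020477294922) [341.4040404 135.3030303]
nest ((627.1015625, -276.8565673828125), (71.4634780883789, 152.2394256591797), 8.634941101074219) [395.73880597 132.75373134]
nest ((627.3975219726562, 103.99955749511719), (123.80985260009766, 124.33927154541016), 80.6232681274414) [276.92361111 135.42013889]
nest ((627.5742797851562, 292.7693176269531), (100.74614715576172, 101.56105041503906), 77.762451171875) [217.93650794 134.58730159]
rec 100.0 ((629.711669921875, 294.15655517578125), (71.11791229248047, 70.01994323730469), 89.50391387939453) 4003.306670821272
rec 101.0 ((634.857177734375, 101.33760070800781), (97.9094467163086, 114.11328887939453), 80.69788360595703) 7468.232798374724
rec 101.0 ((620.282958984375, -104.56903076171875), (60.203495025634766, 59.82948303222656), 77.53153228759766) 3251.9883017903194
rec 101.0 ((628.0935668945312, -277.0359802246094), (48.80030822753906, 127.85994720458984), 8.63385009765625) 5704.9886185238
[... 522 characters left out ...]
w 38 [284.57894737 194.02631579] [0.42417888 0.07524628 0.03605838] ((428.03460693359375, 75.91305541992188), (34.751747131347656, 14.048955917358398), 23.861038208007812)
wheel 266 [293.7593985  189.04135338] [0.43523996 0.04278257 0.06607444] ((436.78961181640625, 44.22951889038086), (52.14405059814453, 55.23553466796875), 87.95759582519531)
wheel 24 [353.         188.70833333] [ 0.43410244 -0.13438363  0.07091798] ((435.93365478515625, -134.27252197265625), (39.11211395263672, 10.096670150756836), 84.30594635009766)
motor 188 [353.17021277 182.23404255] [ 0.45192976 -0.13588266  0.07812752] ((452.781005859375, -136.19503784179688), (41.40804672241211, 42.95662307739258), 79.8329849243164)
```

View pics/c1.png

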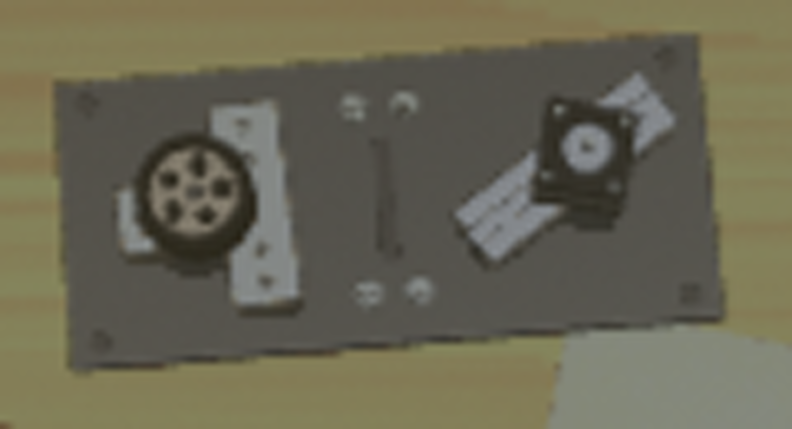

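jog_arm(
  series=[
    [1.58,1.85,0,-1.26,1],
    [1.58,1.85,0,-1.26,1],
    [1.58,1.85,0,-1.26,1],
    [1.58,1.85,0,-1.26,1],
    [1.58,1.85,0,-1.26,1],
    [1.58,1.85,0,-1.26,1],
    [1.58,1.85,0,-1.26,1],
    [1.58,1.85,0,-1.26,1],
    [1.58,1.85,0,-1.26,1],
    [1.58,1.85,0,-1.26,1],
  ],
)

```text
clock: 1.1
tcp_pos: [0.2959, -0.3207, 0.231]
ee_rot: [[-0.0, 0.044, -0.999], [0.0, -0.999, -0.044], [-1.0, -0.0, 0.0]]
ft_force: [0.4, 0.0, 0.5]
finger_gap: 1.002
```

jog_arm(
  series=[
    [1.58,1.85,0,-1.26,1],
    [1.58,1.85,0,-1.26,1],
    [1.58,1.85,0,-1.26,1],
    [1.58,1.85,0,-1.26,1],
    [1.58,1.85,0,-1.26,1],
    [1.58,1.85,0,-1.26,1],
    [1.58,1.85,0,-1.26,1],
    [1.58,1.85,0,-1.26,1],
    [1.58,1.85,0,-1.26,1],
    [1.58,1.85,0,-1.26,1],
    [0,0,0,0,1],
    [0,0,0,0,1],
  ],
)

```text
clock: 2.3
tcp_pos: [0.4532, -0.1366, 0.2309]
ee_rot: [[-0.001, -0.173, -0.985], [-0.0, -0.985, 0.173], [-1.0, 0.0, 0.001]]
ft_force: [-0.3, -2.0, -0.3]
finger_gap: 0.999
```

jog_arm(
  series=[
    [0,0,-2.2,0,1],
    [0,0,-2.2,0,1],
    [0,0,-2.2,0,1],
    [0,0,-2.2,0,1],
    [0,0,-2.2,0,1],
    [0,0,-2.2,0,1],
    [0,0,-2.2,0,1],
    [0,0,-2.2,0,1],
    [0,0,-0.7,0,1],
    [0,0,0,0,1],
    [0,0,0,0,1],
  ],
)

```text
clock: 3.4
tcp_pos: [0.4538, -0.1373, 0.0494]
ee_rot: [[0.001, -0.175, -0.985], [-0.001, -0.985, 0.175], [-1.0, 0.0, -0.001]]
ft_force: [-0.1, 0.2, 0.3]
finger_gap: 1.003
```

jog_arm(
  series=[
    [0,0,0,0,0.5],
    [0,0,0,0,0.3],
    [0,0,0,0,0.1],
    [0,0,0,0,0],
    [0,0,0,0,-0.2],
    [0,0,0,0,-0.5],
    [0,0,0,0,-1],
    [0,0,0,0,-1],
    [0,0,0,0,-1],
    [0,0,0,0,-1],
  ],
)

```text
clock: 4.4
tcp_pos: [0.4538, -0.1369, 0.0489]
ee_rot: [[0.001, -0.174, -0.985], [-0.001, -0.985, 0.174], [-1.0, 0.0, -0.001]]
ft_force: [-0.5, 0.9, 6.7]
finger_gap: 0.485
```

```bash
python3 - <<'E'
from h import *
i,d=get_image("side"); np.save("s1.npy",d); cv2.imwrite("pics/s1.png",cv2.resize(i[130:260,240:380],None,fx=4.5,fy=4.5,interpolation=cv2.INTER_CUBIC))
E
```

```text
(no output)
```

View pics/s1.png

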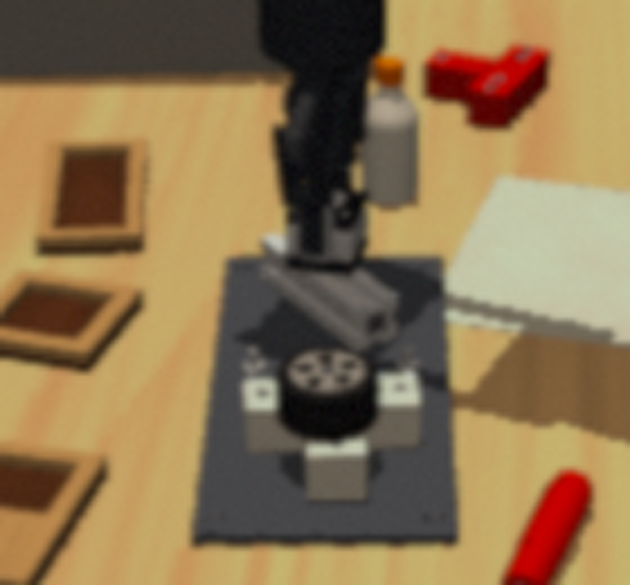

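The motor is held (gap 41 mm). I'm lifting it and moving it to its nest.

jog_arm(
  series=[
    [0,0,0.5,0,-1],
    [0,0,1,0,-1],
    [0,0,1.5,0,-1],
    [0,0,1.5,0,-1],
    [0,0,1,0,-1],
    [0,0,0.5,0,-1],
    [0,0,0,0,-1],
  ],
)

```text
clock: 5.15
tcp_pos: [0.4536, -0.1368, 0.1089]
ee_rot: [[0.001, -0.174, -0.985], [-0.0, -0.985, 0.174], [-1.0, 0.0, -0.001]]
ft_force: [-0.7, -0.0, -2.5]
finger_gap: 0.481
```

jog_arm(
  series=[
    [0.8,0.15,0,-0.3,-1],
    [1.6,0.3,0,-0.3,-1],
    [2,0.4,0,-0.3,-1],
    [2,0.4,0,-0.3,-1],
    [2,0.4,0,-0.3,-1],
    [2,0.4,0,-0.3,-1],
    [2,0.4,0,-0.3,-1],
    [2,0.4,0,-0.3,-1],
    [1.6,0.25,0,-0.3,-1],
    [0.7,0.15,0,0,-1],
    [0,0,0,0,-1],
    [0,0,0,0,-1],
  ],
)

```text
clock: 6.35
tcp_pos: [0.6199, -0.1042, 0.1076]
ee_rot: [[-0.001, -0.22, -0.975], [0.0, -0.975, 0.22], [-1.0, 0.0, 0.001]]
ft_force: [-0.5, -0.6, -1.7]
finger_gap: 0.482
```

```bash
python3 - <<'E'
from h import *
i,d=get_image("side"); i2,d2=get_image("top"); np.save("t2.npy",d2); cv2.imwrite("pics/t2.png",i2)
a=cv2.resize(i[120:240,220:360],None,fx=4.5,fy=4.5,interpolation=cv2.INTER_CUBIC)
cv2.imwrite("pics/s2.png",a)
# measure revealed profile
P=cloud("top",d2);Z=P[...,2]
m=(Z>0.03)&(Z<0.045);m[:160]=0;m[225:]=0;m[:,:325]=0;m[:,382:]=0
n,l,s,ce=cv2.connectedComponentsWithStats(m.astype(np.uint8))
for j in range(1,n):
    if s[j,4]>20:
        pp=P[l==j];print(s[j,4],ce[j],pp.mean(0),cv2.minAreaRect((pp[:,:2]*1000).astype(np.float32)))
print(get_state()["finger_gap"])
E
```

```text
237 [353.92405063 182.37130802] [ 0.46070824 -0.14029149  0.03712361] ((456.2827453613281, -132.9743194580078), (31.38046646118164, 97.765625), 38.854835510253906)
0.4792332124226651
```

View pics/s2.png

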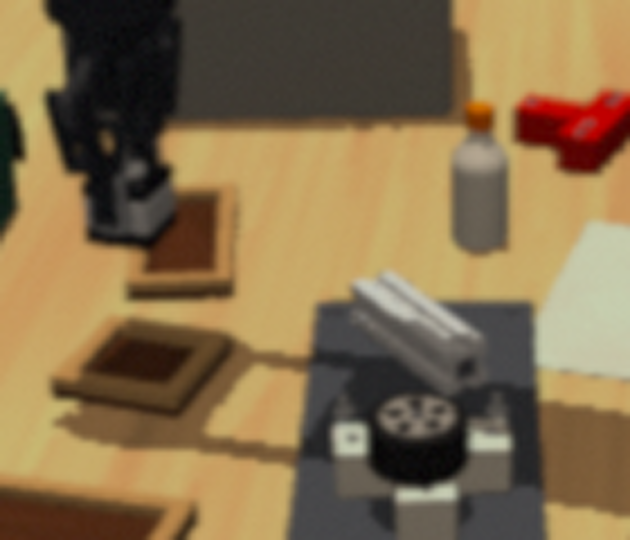

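jog_arm(
  series=[
    [0,0,-1,0,-1],
    [0,0,-2,0,-1],
    [0,0,-2,0,-1],
    [0,0,-1.5,0,-1],
    [0,0,-1,0,-1],
    [0,0,-0.6,0,-1],
    [0,0,-0.4,0,-1],
    [0,0,-0.3,0,-1],
    [0,0,-0.2,0,-1],
    [0,0,0,0,-1],
    [0,0,0,0,-1],
  ],
)

```text
clock: 7.55
tcp_pos: [0.6206, -0.1043, 0.0187]
ee_rot: [[0.001, -0.22, -0.975], [-0.0, -0.975, 0.22], [-1.0, 0.0, -0.001]]
ft_force: [-0.0, -0.5, -1.7]
finger_gap: 0.484
```

jog_arm(
  series=[
    [0,0,-0.15,0,-1],
    [0,0,0,0,-1],
    [0,0,0,0,-0.2],
    [0,0,0,0,0.1],
    [0,0,0,0,0.3],
    [0,0,0,0,0.6],
    [0,0,0,0,1],
    [0,0,0,0,1],
    [0,0,0,0,1],
    [0,0,0,0,1],
    [0,0,0,0,1],
    [0,0,0,0,1],
  ],
)

```text
clock: 8.75
tcp_pos: [0.6204, -0.1042, 0.0168]
ee_rot: [[-0.0, -0.22, -0.975], [-0.0, -0.975, 0.22], [-1.0, 0.0, 0.0]]
ft_force: [-0.5, -0.8, -0.6]
finger_gap: 0.998
```

jog_arm(
  series=[
    [0,0,1,0,1],
    [0,0,2,0,1],
    [0,0,2.5,0,1],
    [0,0,2.5,0,1],
    [0,0,2.5,0,1],
    [0,0,2.5,0,1],
    [0,0,2.5,0,1],
    [0,0,1,0,1],
    [0,0,0,0,1],
  ],
)

```text
clock: 9.65
tcp_pos: [0.6211, -0.1044, 0.1841]
ee_rot: [[0.004, -0.22, -0.975], [-0.001, -0.975, 0.22], [-1.0, 0.0, -0.004]]
ft_force: [0.5, 0.1, 0.1]
finger_gap: 1.0
```

jog_arm(
  series=[
    [-1.02,0.825,0,6.15,1],
    [-1.02,0.825,0,6.15,1],
    [-1.02,0.825,0,6.15,1],
    [-1.02,0.825,0,6.15,1],
    [-1.02,0.825,0,6.15,1],
    [-1.02,0.825,0,6.15,1],
    [-1.02,0.825,0,6.15,1],
    [-1.02,0.825,0,6.15,1],
    [-1.02,0.825,0,6.15,1],
  ],
)

```text
clock: 10.55
tcp_pos: [0.5275, -0.0296, 0.1799]
ee_rot: [[-0.003, 0.68, -0.733], [0.0, -0.733, -0.68], [-1.0, -0.002, 0.002]]
ft_force: [0.4, -0.3, 0.0]
finger_gap: 0.999
```

jog_arm(
  series=[
    [-1.02,0.825,0,6.15,1],
    [-1.02,0.825,0,6.15,1],
    [-1.02,0.825,0,6.15,1],
    [-1.02,0.825,0,6.15,1],
    [-1.02,0.825,0,6.15,1],
    [-1.02,0.825,0,6.15,1],
    [-1.02,0.825,0,6.15,1],
    [-1.02,0.825,0,6.15,1],
    [-1.02,0.825,0,6.15,1],
    [0,0,0,0,1],
    [0,0,0,0,1],
  ],
)

```text
clock: 11.65
tcp_pos: [0.4367, 0.0442, 0.181]
ee_rot: [[-0.001, 0.991, 0.136], [-0.0, 0.136, -0.991], [-1.0, -0.001, 0.0]]
ft_force: [0.4, 0.6, -0.2]
finger_gap: 1.001
```

```bash
python3 - <<'E'
from h import *
i,d=get_image("side"); cv2.imwrite("pics/s3.png",cv2.resize(i[130:260,210:370],None,fx=4.5,fy=4.5,interpolation=cv2.INTER_CUBIC))
P=cloud("side",d);Z=P[...,2]
for a,b,r,nm in[(.058,.075,(.39,.49,-.01,.1),"wheel"),(.03,.075,(.57,.67,-.16,-.05),"motor")]:
    m=(Z>a)&(Z<b)&(P[...,0]>r[0])&(P[...,0]<r[1])&(P[...,1]>r[2])&(P[...,1]<r[3])
    pp=P[m];print(nm,m.sum(),cv2.minAreaRect((pp[:,:2]*1000).astype(np.float32)),np.percentile(pp[:,2],[5,50,95]))
E
```

```text
wheel 280 ((436.8240661621094, 44.31571578979492), (52.5793342590332, 57.85962677001953), 4.230086326599121) [0.0593843  0.06627297 0.06852521]
motor 201 ((618.92138671875, -102.38999938964844), (47.709861755371094, 40.82999038696289), 77.45979309082031) [0.03185199 0.04553603 0.0498639 ]
```

View pics/s3.png

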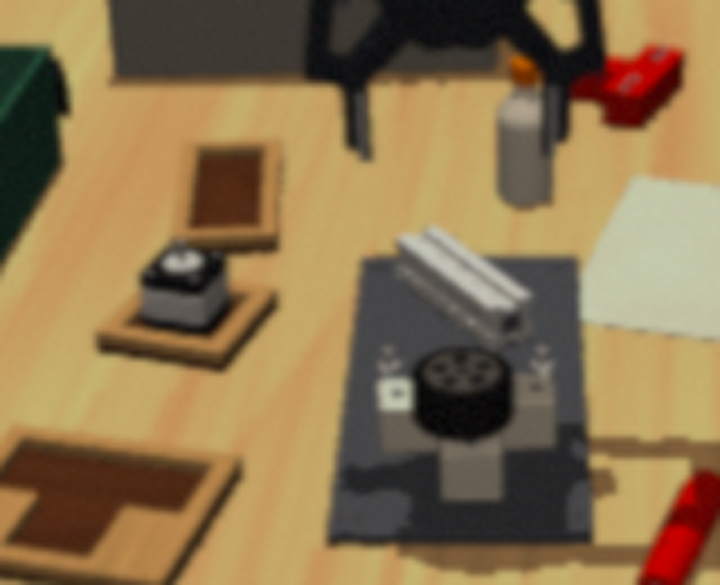

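The motor stands square in its nest, and the wheel position agrees between the two views. Next I go down on the wheel.

jog_arm(
  series=[
    [0,0,-2,0,1],
    [0,0,-2.2,0,1],
    [0,0,-2.2,0,1],
    [0,0,-2.2,0,1],
    [0,0,-2.2,0,1],
    [0,0,-1.8,0,1],
    [0,0,-1,0,1],
    [0,0,-0.7,0,1],
    [0,0,0,0,1],
    [0,0,0,0,1],
  ],
)

```text
clock: 12.7
tcp_pos: [0.4374, 0.0442, 0.0395]
ee_rot: [[0.001, 0.99, 0.138], [-0.0, 0.138, -0.99], [-1.0, 0.001, 0.0]]
ft_force: [0.6, -0.2, 0.6]
finger_gap: 1.0
```

jog_arm(
  series=[
    [0,0,0,0,0.7],
    [0,0,0,0,0.5],
    [0,0,0,0,0.4],
    [0,0,0,0,0.3],
    [0,0,0,0,0.1],
    [0,0,0,0,-0.3],
    [0,0,0,0,-1],
    [0,0,0,0,-1],
    [0,0,0,0,-1],
    [0,0,0,0,-1],
  ],
)

```text
clock: 13.7
tcp_pos: [0.4372, 0.0443, 0.0396]
ee_rot: [[0.001, 0.99, 0.139], [0.0, 0.139, -0.99], [-1.0, 0.001, 0.0]]
ft_force: [-2.8, 0.2, 5.4]
finger_gap: 0.635
```

jog_arm(
  series=[
    [0,0,0.3,0,-1],
    [0,0,0.7,0,-1],
    [0,0,1,0,-1],
    [0,0,1.5,0,-1],
    [0,0,1.5,0,-1],
    [0,0,1.5,0,-1],
    [0,0,1,0,-1],
    [0,0,0.5,0,-1],
    [0,0,0,0,-1],
  ],
)

```text
clock: 14.6
tcp_pos: [0.4371, 0.0443, 0.1195]
ee_rot: [[0.001, 0.99, 0.139], [0.0, 0.139, -0.99], [-1.0, 0.001, 0.0]]
ft_force: [0.3, 0.9, -0.8]
finger_gap: 0.635
```

```bash
python3 - <<'E'
from h import *
i,d=get_image("side"); cv2.imwrite("pics/s4.png",cv2.resize(i[130:260,210:370],None,fx=4.5,fy=4.5,interpolation=cv2.INTER_CUBIC))
E
```

```text
(no output)
```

View pics/s4.png

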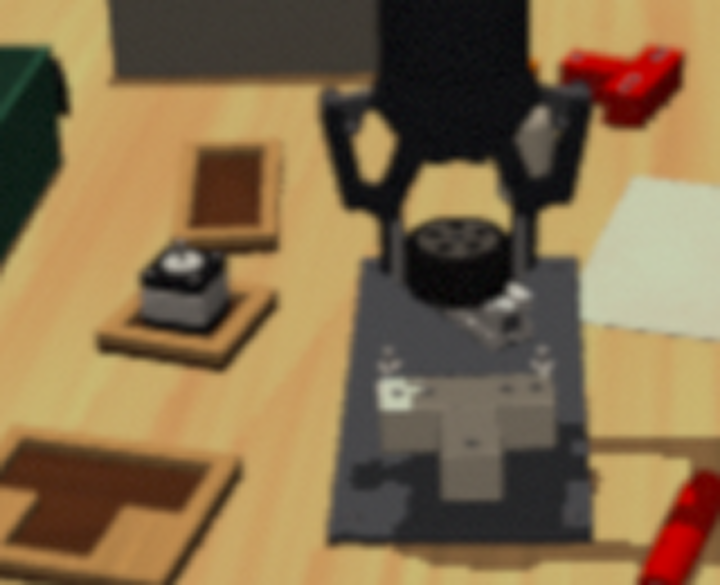

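The wheel is held level. I'm moving it to the wheel nest.

jog_arm(
  series=[
    [0.77,1,0,0,-1],
    [1.5,2,0,0,-1],
    [1.95,2.5,0,0,-1],
    [1.95,2.5,0,0,-1],
    [1.95,2.5,0,0,-1],
    [1.95,2.5,0,0,-1],
    [1.95,2.5,0,0,-1],
    [1.95,2.5,0,0,-1],
    [1.95,2.5,0,0,-1],
    [1.5,2.2,0,0,-1],
    [1.1,1.5,0,0,-1],
    [0.6,0.7,0,0,-1],
  ],
)

```text
clock: 15.85
tcp_pos: [0.628, 0.2956, 0.1166]
ee_rot: [[-0.002, 0.99, 0.14], [-0.0, 0.14, -0.99], [-1.0, -0.002, 0.0]]
ft_force: [0.1, 0.4, -0.9]
finger_gap: 0.638
```

```bash
python3 - <<'E'
from h import *
i,d=get_image("top"); cv2.imwrite("pics/t5.png",i)
P=cloud("top",d);Z=P[...,2]
for u0,u1,nm in [(268,325,"tee"),(325,382,"prof")]:
    m=(Z>.03)&(Z<.045);m[:160]=0;m[225:]=0;m[:,:u0]=0;m[:,u1:]=0
    n,l,s,ce=cv2.connectedComponentsWithStats(m.astype(np.uint8))
    j=1+s[1:,4].argmax();k=cv2.findContours((l==j).astype(np.uint8),cv2.RETR_EXTERNAL,cv2.CHAIN_APPROX_NONE)[0][0]
    q=P[l==j];print(nm,s[j,4],q.mean(0),cv2.minAreaRect((q[:,:2]*1000).astype(np.float32)))
    # colour-based
    w=np.zeros((400,640),np.uint8); g=i.min(2); x0,y0,ww,hh=s[j,:4]
    w[y0-3:y0+hh+3,x0-3:x0+ww+3]=(g[y0-3:y0+hh+3,x0-3:x0+ww+3]>100)
    k=max(cv2.findContours(w,cv2.RETR_EXTERNAL,cv2.CHAIN_APPROX_NONE)[0],key=cv2.contourArea)[:,0]
    r=onplane("top",k,.038)[:,:2];print("  col",cv2.minAreaRect((r*1000).astype(np.float32)),cv2.contourArea((r*1000).astype(np.float32)))
print(get_state()["tcp_pos"])
cv2.imwrite("pics/c5.png",cv2.resize(i[115:225,195:385],None,fx=4.2,fy=4.2,interpolation=cv2.INTER_CUBIC))
E
```

```text
tee 469 [0.4340121  0.03010378 0.03799302] ((433.455322265625, 40.68769836425781), (97.89641571044922, 79.95291137695312), 7.715915203094482)
  col ((434.2794494628906, 40.491310119628906), (94.08802032470703, 78.21440124511719), 7.0296454429626465) 3834.460411064014
prof 325 [ 0.45265156 -0.12781204  0.03664874] ((452.94195556640625, -128.22000122070312), (30.28260612487793, 110.634765625), 37.14595413208008)
  col ((453.07904052734375, -128.88272094726562), (29.885332107543945, 108.97530364990234), 37.61252975463867) 2899.1072323768167
[0.6282829  0.29592325 0.11654647]
```

View pics/c5.png

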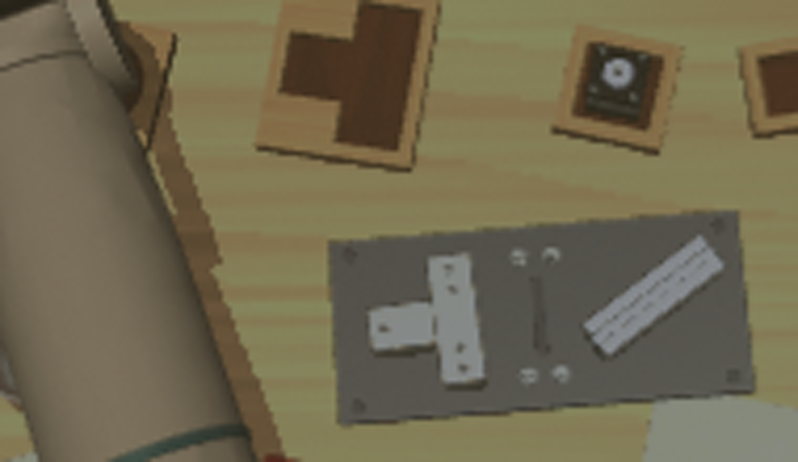

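jog_arm(
  series=[
    [0,-0.1,-1,0,-1],
    [0,-0.1,-2,0,-1],
    [0,0,-2,0,-1],
    [0,0,-2,0,-1],
    [0,0,-1.5,0,-1],
    [0,0,-0.8,0,-1],
    [0,0,-0.5,0,-1],
    [0,0,-0.4,0,-1],
    [0,0,0,0,-1],
    [0,0,0,0,-1],
  ],
)

```text
clock: 16.9
tcp_pos: [0.6284, 0.2915, 0.0177]
ee_rot: [[0.001, 0.99, 0.139], [0.001, 0.139, -0.99], [-1.0, 0.001, -0.0]]
ft_force: [-0.4, -0.2, -0.6]
finger_gap: 0.635
```

```bash
python3 - <<'E'
from h import *
i=cv2.imread("pics/top0.png")
s,_=get_image("side"); 
a=cv2.resize(s[250:330,130:290],None,fx=5,fy=5,interpolation=cv2.INTER_CUBIC); cv2.imwrite("pics/s6.png",a)
# tee nest outer corners & recess by polygon approx
g=cv2.cvtColor(i,cv2.COLOR_BGR2HSV)[108:160,250:305,2]
_,b=cv2.threshold(cv2.resize(g,None,fx=4,fy=4,interpolation=cv2.INTER_CUBIC),0,255,cv2.THRESH_BINARY_INV+cv2.THRESH_OTSU)
k=max(cv2.findContours(b,cv2.RETR_EXTERNAL,cv2.CHAIN_APPROX_NONE)[0],key=cv2.contourArea)
p=cv2.approxPolyDP(k,8,True)[:,0]
uv=(p+.5)/4-.5+[250,108]
for z in(.014,.006):
  print(z,np.round(onplane("top",uv,z)[:,:2]*1000).tolist())
print(get_state()["ft_force"],get_state()["tcp_pos"])
E
```

```text
0.014 [[666.0, 145.0], [619.0, 154.0], [612.0, 109.0], [579.0, 110.0], [572.0, 62.0], [682.0, 44.0], [691.0, 90.0], [660.0, 99.0]]
0.006 [[669.0, 146.0], [621.0, 155.0], [614.0, 110.0], [581.0, 111.0], [575.0, 63.0], [685.0, 45.0], [694.0, 91.0], [663.0, 100.0]]
[-1.02532715 -0.51645419 -0.41682941] [0.62845482 0.29146877 0.01773784]
```

View pics/s6.png

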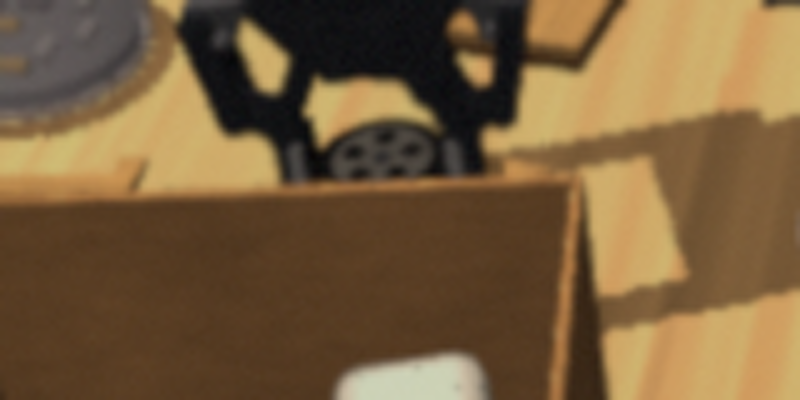

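jog_arm(
  series=[
    [0,0.15,0,0,-1],
    [0,0,-0.4,0,-1],
    [0,0,-0.3,0,-1],
    [0,0,-0.1,0,-1],
    [0,0,0,0,-1],
    [0,0,0,0,-1],
  ],
)

```text
clock: 17.55
tcp_pos: [0.628, 0.2928, 0.0088]
ee_rot: [[0.0, 0.99, 0.139], [0.0, 0.139, -0.99], [-1.0, 0.0, -0.0]]
ft_force: [0.7, -0.7, -1.9]
finger_gap: 0.639
```

jog_arm(
  series=[
    [0,0,0,0,0.2],
    [0,0,0,0,0.3],
    [0,0,0,0,0.4],
    [0,0,0,0,0.6],
    [0,0,0,0,1],
    [0,0,0,0,1],
    [0,0,0,0,1],
    [0,0,0,0,1],
    [0,0,0,0,1],
    [0,0,0,0,1],
  ],
)

```text
clock: 18.55
tcp_pos: [0.628, 0.2928, 0.0089]
ee_rot: [[0.0, 0.99, 0.139], [0.0, 0.139, -0.99], [-1.0, 0.0, -0.0]]
ft_force: [-0.3, -0.3, -0.5]
finger_gap: 1.001
```

jog_arm(
  series=[
    [0,0,1,0,1],
    [0,0,2,0,1],
    [0,0,2.5,0,1],
    [0,0,2.5,0,1],
    [0,0,2.5,0,1],
    [0,0,2.5,0,1],
    [0,0,1,0,1],
    [0,0,0,0,1],
  ],
)

```text
clock: 19.35
tcp_pos: [0.6288, 0.2931, 0.1513]
ee_rot: [[0.004, 0.99, 0.139], [0.002, 0.139, -0.99], [-1.0, 0.004, -0.001]]
ft_force: [0.5, 0.3, 0.1]
finger_gap: 1.0
```

jog_arm(
  series=[
    [-0.8,-1,0,0,1],
    [-1.7,-2.1,0,-0.5,1],
    [-2,-2.45,0,0,1],
    [-2,-2.45,0,0,1],
    [-2,-2.45,0,0,1],
    [-2,-2.45,0,0,1],
    [-2,-2.45,0,0,1],
    [-2,-2.45,0,0,1],
    [-2,-2.45,0,0,1],
    [-1.8,-2.25,0,0,1],
    [-1,-1.3,0,0,1],
    [-0.33,-0.36,0,0,1],
  ],
)

```text
clock: 20.55
tcp_pos: [0.4304, 0.0502, 0.1475]
ee_rot: [[-0.002, 0.992, 0.129], [-0.0, 0.129, -0.992], [-1.0, -0.002, -0.0]]
ft_force: [0.3, 0.4, -0.0]
finger_gap: 1.002
```

jog_arm(
  series=[
    [0,0,-1,0,1],
    [0,0,-2,0,1],
    [0,0,-2.5,0,1],
    [0,0,-2.5,0,1],
    [0,0,-2,0,1],
    [0,0,-1.5,0,1],
    [0,0,0,0,1],
    [0,0,0,0,1],
  ],
)

```text
clock: 21.35
tcp_pos: [0.4316, 0.0517, 0.0333]
ee_rot: [[-0.001, 0.991, 0.131], [0.0, 0.131, -0.991], [-1.0, -0.001, -0.0]]
ft_force: [0.0, 0.1, 0.3]
finger_gap: 0.998
```

```bash
python3 - <<'E'
from h import *
s,_=get_image("side"); t,d=get_image("top")
a=cv2.resize(s[150:260,230:370],None,fx=3.9,fy=3.9,interpolation=cv2.INTER_CUBIC)
b=cv2.resize(t[110:160,190:260],None,fx=3.5,fy=3.5,interpolation=cv2.INTER_CUBIC)
c=np.zeros((a.shape[0],a.shape[1]+b.shape[1],3),np.uint8);c[:,:a.shape[1]]=a;c[:b.shape[0],a.shape[1]:]=b
cv2.imwrite("pics/s7.png",c)
P=cloud("top",d);Z=P[...,2]
m=(Z>.026)&(Z<.05)&(abs(P[...,0]-.629)<.05)&(abs(P[...,1]-.293)<.05)
print(m.sum(),P[m].mean(0),cv2.minAreaRect((P[m][:,:2]*1000).astype(np.float32)))
E
```

```text
233 [0.62706454 0.28992705 0.03420129] ((627.4374389648438, 291.0185546875), (55.011661529541016, 53.49247741699219), 24.008712768554688)
```

View pics/s7.png

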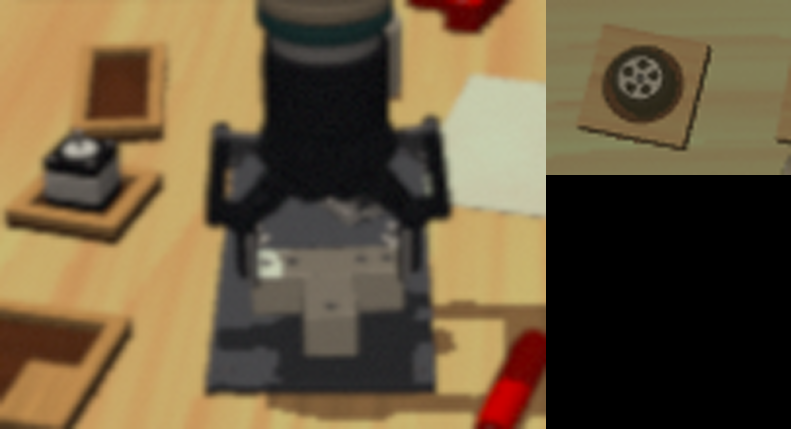

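jog_arm(
  series=[
    [0,0.2,0,0,1],
    [0,0,-0.8,0,1],
    [0,0,-0.7,0,1],
    [0,0,-0.5,0,1],
    [0,0,0,0,1],
    [0,0,0,0,1],
  ],
)

```text
clock: 22.05
tcp_pos: [0.4316, 0.0531, 0.0136]
ee_rot: [[-0.0, 0.992, 0.13], [0.0, 0.13, -0.992], [-1.0, -0.0, -0.0]]
ft_force: [0.2, 0.2, -0.4]
finger_gap: 0.996
```

jog_arm(
  series=[
    [0,0,0,0,0.6],
    [0,0,0,0,0.3],
    [0,0,0,0,0.1],
    [0,0,0,0,-0.1],
    [0,0,0,0,-0.2],
    [0,0,0,0,-0.3],
    [0,0,0,0,-0.6],
    [0,0,0,0,-1],
    [0,0,0,0,-1],
    [0,0,0,0,-1],
    [0,0,0,0,-1],
  ],
)

```text
clock: 23.15
tcp_pos: [0.4319, 0.0532, 0.0141]
ee_rot: [[0.001, 0.992, 0.13], [0.0, 0.13, -0.992], [-1.0, 0.001, 0.0]]
ft_force: [-1.3, 0.1, 5.9]
finger_gap: 0.362
```

jog_arm(
  series=[
    [0,0,0.2,0,-1],
    [0,0,0.5,0,-1],
    [0,0,1,0,-1],
    [0,0,1.5,0,-1],
    [0,0,1.5,0,-1],
    [0,0,0.8,0,-1],
    [0,0,0.5,0,-1],
    [0,0,0,0,-1],
  ],
)

```text
clock: 23.95
tcp_pos: [0.432, 0.0532, 0.0743]
ee_rot: [[0.001, 0.992, 0.13], [0.0, 0.13, -0.992], [-1.0, 0.001, 0.0]]
ft_force: [-0.7, -0.4, -1.8]
finger_gap: 0.365
```

```bash
python3 - <<'E'
from h import *
s,_=get_image("side"); 
cv2.imwrite("pics/s8.png",cv2.resize(s[150:260,230:370],None,fx=4.5,fy=4.5,interpolation=cv2.INTER_CUBIC))
E
```

```text
(no output)
```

View pics/s8.png

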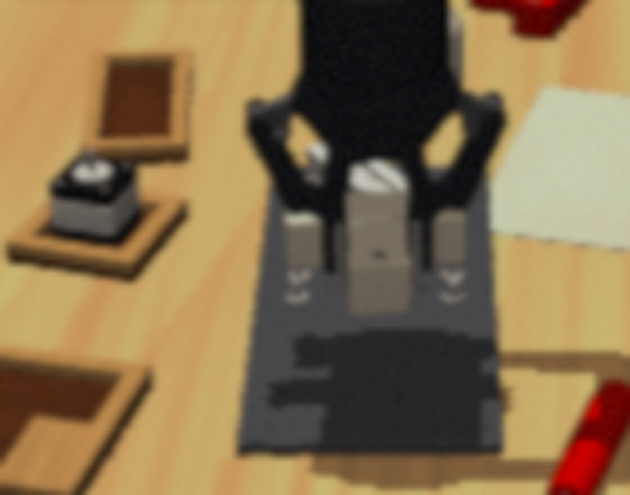

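jog_arm(
  series=[
    [0.8,0.2,0,-1.5,-1],
    [1.6,0.5,0,-1.5,-1],
    [2.1,0.6,0,-1.5,-1],
    [2.1,0.6,0,-1.5,-1],
    [2.1,0.6,0,-1.5,-1],
    [2.1,0.6,0,-1.5,-1],
    [2.1,0.6,0,-1.5,-1],
    [2.1,0.6,0,-1.5,-1],
    [2.1,0.6,0,-1.5,-1],
    [1.7,0.6,0,-1.5,-1],
    [1.1,0.4,0,-1,-1],
    [0.57,0.17,0,-0.7,-1],
  ],
)

```text
clock: 25.2
tcp_pos: [0.6365, 0.1141, 0.0723]
ee_rot: [[-0.002, 0.987, -0.161], [-0.0, -0.161, -0.987], [-1.0, -0.002, 0.001]]
ft_force: [-0.1, 0.4, -1.8]
finger_gap: 0.361
```

jog_arm(
  series=[
    [0,0,0,0,-1],
    [0,0,0,0,-1],
    [0,0,0,0,-1],
  ],
)

```text
clock: 25.5
tcp_pos: [0.6359, 0.1137, 0.0737]
ee_rot: [[-0.0, 0.987, -0.16], [-0.0, -0.16, -0.987], [-1.0, -0.0, 0.0]]
ft_force: [-0.0, 0.2, -1.8]
finger_gap: 0.363
```

```bash
python3 - <<'E'
from h import *
s,d=get_image("side"); P=cloud("side",d)
c=np.array([.6349,.1013]);a=np.deg2rad(-9.2);R=np.array([[np.cos(a),-np.sin(a)],[np.sin(a),np.cos(a)]])
L=(P[...,:2]-c)@R
hsv=cv2.cvtColor(s,cv2.COLOR_BGR2HSV)
for nm,x0,x1 in(("cross-",-46,-28),("cross+",28,46),("stem",-12,12)):
  m=(L[...,0]>x0/1e3)&(L[...,0]<x1/1e3)&(L[...,1]>-.055)&(L[...,1]<.06)&(P[...,2]>.05)&(P[...,2]<.115)
  q=np.c_[L[m]*1000,P[m][:,2]*1000]; q=q[np.argsort(q[:,1])][::max(1,len(q)//14)];print(nm,np.round(q).astype(int).tolist())
cv2.imwrite("pics/s9.png",cv2.resize(s[170:280,170:320],None,fx=4.5,fy=4.5,interpolation=cv2.INTER_CUBIC))
E
```

```text
cross- [[-32, -40, 96], [-46, -31, 98], [-42, -27, 97], [-33, -18, 98], [-46, -12, 100], [-38, -11, 93], [-30, -10, 78], [-44, -9, 89], [-35, -9, 98], [-29, -8, 90], [-44, -8, 84], [-33, -7, 94], [-31, 9, 87], [-31, 13, 87], [-30, 18, 106], [-29, 21, 91]]
cross+ [[34, -38, 97], [31, -38, 98], [35, -36, 98], [31, -32, 98], [33, -30, 99], [30, -29, 97], [32, -29, 97], [30, -24, 97], [46, -9, 82], [45, -9, 85], [46, -8, 77], [46, -7, 75], [45, -7, 80], [31, 15, 87], [29, 18, 95], [29, 18, 108], [29, 19, 106]]
stem [[12, -29, 97], [8, -9, 98], [11, 1, 98], [-5, 9, 97], [7, 16, 96], [-6, 23, 97], [-4, 29, 98], [7, 36, 98], [-8, 37, 98], [10, 38, 88], [6, 39, 97], [-1, 39, 74], [7, 40, 90], [11, 40, 89], [-11, 41, 91]]
```

View pics/s9.png

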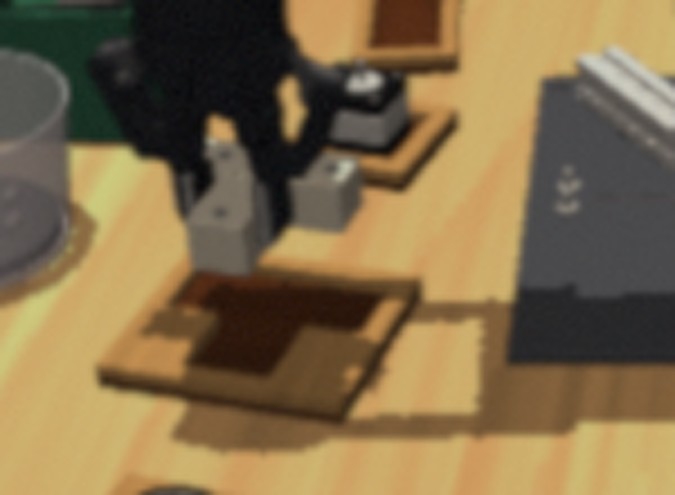

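The tee is level and aligned with the nest frame (stem end +40 mm, crossbar edge −8 mm). I'm lowering it.

jog_arm(
  series=[
    [0.05,0,-0.8,0,-1],
    [0,0,-1.2,0,-1],
    [0,0,-1.2,0,-1],
    [0,0,-1,0,-1],
    [0,0,-0.8,0,-1],
    [0,0,-0.5,0,-1],
    [0,0,-0.4,0,-1],
    [0,0,0,0,-1],
    [0,0,0,0,-1],
  ],
)

```text
clock: 26.45
tcp_pos: [0.6372, 0.1139, 0.0152]
ee_rot: [[0.001, 0.987, -0.16], [0.0, -0.16, -0.987], [-1.0, 0.001, -0.0]]
ft_force: [0.3, 0.1, -1.8]
finger_gap: 0.364
```

jog_arm(
  series=[
    [0,0,-0.2,0,-1],
    [0,0,0,0,-1],
    [0,0,0,0,-0.3],
    [0,0,0,0,-0.1],
    [0,0,0,0,0.2],
    [0,0,0,0,0.6],
    [0,0,0,0,0.6],
    [0,0,0,0,0.6],
    [0,0,0,0,0.6],
    [0,0,0,0,0.6],
  ],
)

```text
clock: 27.45
tcp_pos: [0.6369, 0.1139, 0.0128]
ee_rot: [[0.0, 0.987, -0.16], [-0.0, -0.16, -0.987], [-1.0, 0.0, 0.0]]
ft_force: [0.1, 0.0, -0.5]
finger_gap: 0.803
```

jog_arm(
  series=[
    [0,0,1,0,0.6],
    [0,0,2,0,0.6],
    [0,0,2.5,0,0.6],
    [0,0,2.5,0,0.6],
    [0,0,2.5,0,0.6],
    [0,0,2.5,0,0.6],
    [0,0,1,0,0.6],
    [0,0,0,0,0.6],
  ],
)

```text
clock: 28.25
tcp_pos: [0.6377, 0.114, 0.1551]
ee_rot: [[0.004, 0.987, -0.16], [0.0, -0.16, -0.987], [-1.0, 0.004, -0.001]]
ft_force: [-0.3, 0.5, -0.9]
finger_gap: 0.801
```

jog_arm(
  series=[
    [-0.8,-1.05,0,3.6,0.8],
    [-1.4,-1.9,0,4.3,0.8],
    [-1.7,-2.2,0,4.3,0.8],
    [-1.7,-2.2,0,4.3,0.8],
    [-1.7,-2.2,0,4.3,0.8],
    [-1.7,-2.2,0,4.3,0.8],
    [-1.7,-2.2,0,4.3,0.8],
    [-1.7,-2.2,0,4.3,0.8],
    [-1.7,-2.2,0,4.3,0.8],
    [-1.7,-2.2,0,4.3,0.8],
    [-1.6,-2.2,0,4.3,0.8],
    [-1.07,-1.5,0,0,0.8],
  ],
)

```text
clock: 29.45
tcp_pos: [0.4506, -0.1295, 0.1511]
ee_rot: [[-0.003, 0.794, 0.608], [0.001, 0.608, -0.794], [-1.0, -0.002, -0.002]]
ft_force: [-0.7, -0.2, 0.1]
finger_gap: 0.903
```

jog_arm(
  series=[
    [0,0,-1,0,0.8],
    [0,0,-2,0,0.8],
    [0,0,-2.5,0,0.8],
    [0,0,-2.5,0,0.8],
    [0,0,-2,0,0.8],
    [0,0,0,0,0.8],
    [0,0,0,0,0.8],
  ],
)

```text
clock: 30.15
tcp_pos: [0.452, -0.128, 0.0522]
ee_rot: [[-0.002, 0.794, 0.607], [0.001, 0.607, -0.794], [-1.0, -0.001, -0.002]]
ft_force: [0.7, 0.1, 0.5]
finger_gap: 0.902
```

```bash
python3 - <<'E'
from h import *
t,d=get_image("top");s,_=get_image("side")
P=cloud("top",d);Z=P[...,2]
m=(Z>.026)&(Z<.05)&(abs(P[...,0]-.635)<.07)&(abs(P[...,1]-.1013)<.065)
print("tee",m.sum(),np.percentile(P[m][:,2],[5,50,95]),cv2.minAreaRect((P[m][:,:2]*1000).astype(np.float32)))
cv2.imwrite("pics/s10.png",cv2.resize(s[140:280,170:370],None,fx=3.9,fy=3.9,interpolation=cv2.INTER_CUBIC))
E
```

```text
tee 462 [0.0288816  0.03556614 0.04169757] ((634.6014404296875, 100.91990661621094), (80.0475845336914, 95.31217193603516), 81.31099700927734)
```

View pics/s10.png

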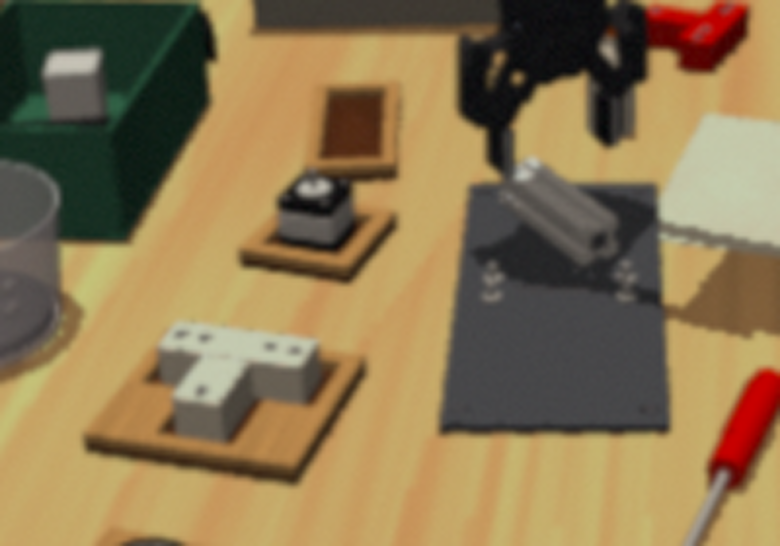

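The tee is flat in its nest. Next is the bar.

jog_arm(
  series=[
    [0.1,0,-1,0,0.8],
    [0,0,-1.2,0,0.8],
    [0,0,-1,0,0.8],
    [0,0,-0.6,0,0.8],
    [0,0,0,0,0.8],
    [0,0,0,0,0.8],
  ],
)

```text
clock: 30.85
tcp_pos: [0.4533, -0.1287, 0.0148]
ee_rot: [[-0.0, 0.795, 0.607], [0.0, 0.607, -0.795], [-1.0, 0.0, -0.0]]
ft_force: [-0.0, 0.0, -0.1]
finger_gap: 0.899
```

jog_arm(
  series=[
    [0,0,0,0,0.5],
    [0,0,0,0,0.2],
    [0,0,0,0,0],
    [0,0,0,0,-0.1],
    [0,0,0,0,-0.2],
    [0,0,0,0,-0.3],
    [0,0,0,0,-0.6],
    [0,0,0,0,-1],
    [0,0,0,0,-1],
    [0,0,0,0,-1],
    [0,0,0,0,-1],
  ],
)

```text
clock: 31.95
tcp_pos: [0.4533, -0.1287, 0.0151]
ee_rot: [[0.0, 0.795, 0.607], [-0.0, 0.607, -0.795], [-1.0, 0.0, 0.0]]
ft_force: [-1.3, 1.0, 5.1]
finger_gap: 0.338
```

jog_arm(
  series=[
    [0,0,0.2,0,-1],
    [0,0,0.5,0,-1],
    [0,0,1,0,-1],
    [0,0,1.5,0,-1],
    [0,0,1.5,0,-1],
    [0,0,0.8,0,-1],
    [0,0,0.5,0,-1],
    [0,0,0,0,-1],
  ],
)

```text
clock: 32.75
tcp_pos: [0.4535, -0.1287, 0.0754]
ee_rot: [[0.001, 0.795, 0.607], [-0.0, 0.607, -0.795], [-1.0, 0.001, 0.001]]
ft_force: [1.0, 0.7, -0.1]
finger_gap: 0.342
```

jog_arm(
  series=[
    [0.7,-0.6,0.5,-2,-1],
    [1.4,-1.2,0.5,-2.7,-1],
    [1.7,-1.5,0,-2.7,-1],
    [1.7,-1.5,0,-2.7,-1],
    [1.7,-1.5,0,-2.7,-1],
    [1.7,-1.5,0,-2.7,-1],
    [1.7,-1.5,0,-2.7,-1],
    [1.7,-1.5,0,-2.7,-1],
    [1.7,-1.5,0,-2.7,-1],
    [1.7,-1.3,0,-2.7,-1],
    [1.1,-0.8,0,-2.4,-1],
    [0.6,-0.43,0,0,-1],
  ],
)

```text
clock: 33.95
tcp_pos: [0.6277, -0.2778, 0.0835]
ee_rot: [[-0.001, 0.989, 0.149], [0.001, 0.149, -0.989], [-1.0, -0.001, -0.001]]
ft_force: [-1.0, 0.4, -0.4]
finger_gap: 0.342
```

jog_arm(
  series=[
    [0,0,0,0,-1],
    [0,0,0,0,-1],
    [0,0,0,0,-1],
  ],
)

```text
clock: 34.25
tcp_pos: [0.6269, -0.2765, 0.0848]
ee_rot: [[-0.0, 0.988, 0.151], [0.0, 0.151, -0.988], [-1.0, -0.0, -0.0]]
ft_force: [-0.4, 0.6, -0.7]
finger_gap: 0.339
```

```bash
python3 - <<'E'
from h import *
s,d=get_image("side");P=cloud("side",d)
c=np.array([.6276,-.277]);a=np.deg2rad(8.63);R=np.array([[np.cos(a),-np.sin(a)],[np.sin(a),np.cos(a)]])
L=(P[...,:2]-c)@R
m=(abs(L[...,0])<.03)&(abs(L[...,1])<.075)&(P[...,2]>.03)&(P[...,2]<.112)
q=np.c_[L[m]*1000,P[m][:,2]*1000];q=q[np.argsort(q[:,1])];print(len(q),np.round(q[::max(1,len(q)//40)]).astype(int).tolist())
cv2.imwrite("pics/s11.png",cv2.resize(s[130:230,210:350],None,fx=5,fy=5,interpolation=cv2.INTER_CUBIC))
E
```

```text
273 [[6, -55, 108], [3, -50, 106], [8, -43, 109], [-10, -38, 107], [5, -30, 111], [5, -27, 109], [7, -20, 108], [4, -16, 110], [10, -9, 110], [-11, -5, 111], [-9, -1, 109], [22, 4, 93], [-24, 5, 108], [-12, 6, 109], [18, 8, 101], [-26, 8, 103], [-26, 9, 106], [-21, 9, 106], [24, 10, 102], [15, 11, 102], [0, 11, 105], [-14, 13, 95], [14, 15, 110], [15, 16, 98], [8, 19, 109], [5, 24, 107], [11, 30, 110], [-7, 32, 110], [-14, 35, 83], [-10, 40, 110], [-4, 44, 109], [7, 49, 109], [-9, 50, 90], [-2, 51, 106], [13, 52, 107], [-13, 52, 100], [-9, 53, 81], [5, 53, 85], [10, 54, 102], [11, 55, 92], [9, 55, 108], [-1, 56, 86], [1, 56, 99], [7, 58, 103], [-12, 58, 87], [9, 60, 107]]
```

View pics/s11.png

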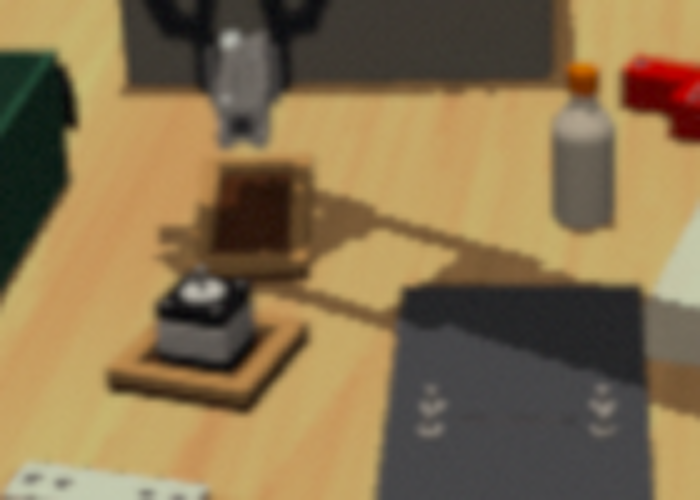

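jog_arm(
  series=[
    [0.05,0,-0.8,0,-1],
    [0,0,-1.4,0,-1],
    [0,0,-1.4,0,-1],
    [0,0,-1.2,0,-1],
    [0,0,-0.9,0,-1],
    [0,0,-0.6,0,-1],
    [0,0,-0.4,0,-1],
    [0,0,-0.2,0,-1],
    [0,0,0,0,-1],
    [0,0,0,0,-1],
  ],
)

```text
clock: 35.3
tcp_pos: [0.628, -0.2771, 0.0164]
ee_rot: [[0.001, 0.989, 0.151], [-0.0, 0.151, -0.989], [-1.0, 0.001, 0.001]]
ft_force: [-0.2, -0.7, -1.2]
finger_gap: 0.339
```

jog_arm(
  series=[
    [0,0,0,0,-0.3],
    [0,0,0,0,-0.1],
    [0,0,0,0,0.2],
    [0,0,0,0,0.5],
    [0,0,0,0,0.5],
    [0,0,0,0,0.5],
    [0,0,0,0,0.5],
    [0,0,0,0,0.5],
  ],
)

```text
clock: 36.1
tcp_pos: [0.6277, -0.2769, 0.0158]
ee_rot: [[0.0, 0.989, 0.151], [0.0, 0.151, -0.989], [-1.0, 0.0, -0.0]]
ft_force: [-0.9, -0.5, 0.2]
finger_gap: 0.748
```

jog_arm(
  series=[
    [0,0,1,0,0.5],
    [0,0,2,0,0.5],
    [0,0,2.5,0,0.5],
    [0,0,2.5,0,0.5],
    [0,0,2.5,0,0.5],
    [0,0,2.5,0,0.5],
    [0,0,1,0,0.5],
    [-2,0,0,0,0.5],
    [-4,0,0,0,0.5],
    [-4,0,0,0,0.5],
    [-4,0,0,0,0.5],
    [-2,0,0,0,0.5],
  ],
)

```text
clock: 37.3
tcp_pos: [0.4651, -0.2767, 0.1555]
ee_rot: [[-0.001, 0.989, 0.15], [0.0, 0.15, -0.989], [-1.0, -0.001, -0.0]]
ft_force: [-0.1, -0.0, -0.5]
finger_gap: 0.747
```

jog_arm(
  series=[
    [0,0,0,0,0.5],
    [0,0,0,0,0.5],
    [0,0,0,0,0.5],
  ],
)

```text
clock: 37.6
tcp_pos: [0.4684, -0.2768, 0.1557]
ee_rot: [[0.0, 0.988, 0.151], [0.0, 0.151, -0.988], [-1.0, 0.0, -0.0]]
ft_force: [0.4, 0.1, -0.2]
finger_gap: 0.75
```

```bash
python3 - <<'E'
from h import *
t,d=get_image("top");s,ds=get_image("side")
for nm,dd in(("top",d),("side",ds)):
  P=cloud(nm,dd);Z=P[...,2]
  for k,x,y,r in(("prof",.6276,-.277,.07),("motor",.620,-.104,.04),("wheel",.6285,.2933,.045),("tee",.635,.1013,.07)):
    m=(Z>.024)&(Z<.07)&(np.hypot(P[...,0]-x,P[...,1]-y)<r)
    if m.sum()>20: print(nm,k,m.sum(),np.round(np.percentile(Z[m],[5,50,95]),4),cv2.minAreaRect((P[m][:,:2]*1000).astype(np.float32)))
a=cv2.resize(t[105:220,185:430],None,fx=3.2,fy=3.2,interpolation=cv2.INTER_CUBIC)
b=np.zeros((230,a.shape[1],3),np.uint8);b2=cv2.resize(s[140:232,200:330],None,fx=2.5,fy=2.5,interpolation=cv2.INTER_CUBIC);b[:b2.shape[0],:b2.shape[1]]=b2
cv2.imwrite("pics/f.png",np.vstack([a,b]))
E
```

```text
top prof 118 [0.0275 0.0344 0.0428] ((623.3602294921875, -244.6260528564453), (33.87562561035156, 47.73102569580078), 8.548626899719238)
top motor 200 [0.0306 0.0454 0.0531] ((619.9234008789062, -103.80963134765625), (41.785072326660156, 43.90066909790039), 76.09380340576172)
top wheel 240 [0.0264 0.0343 0.04  ] ((628.1951293945312, 290.4416198730469), (54.88554763793945, 53.93799591064453), 64.85430145263672)
top tee 473 [0.028  0.0358 0.0411] ((635.3036499023438, 100.16981506347656), (79.54017639160156, 97.70452117919922), 80.7311782836914)
side prof 193 [0.0272 0.0352 0.0388] ((629.488037109375, -277.08978271484375), (29.768953323364258, 117.24969482421875), 9.392801284790039)
side motor 242 [0.0261 0.0431 0.0504] ((618.8580932617188, -100.26608276367188), (45.9166374206543, 40.74828338623047), 77.67521667480469)
side wheel 176 [0.0328 0.0346 0.0367] ((630.4746704101562, 280.7174072265625), (52.25651550292969, 31.811100006103516), 14.47713565826416)
side tee 638 [0.0258 0.0353 0.0378] ((634.5151977539062, 102.89013671875), (83.00765991210938, 99.75311279296875), 79.76018524169922)
```

View pics/f.png

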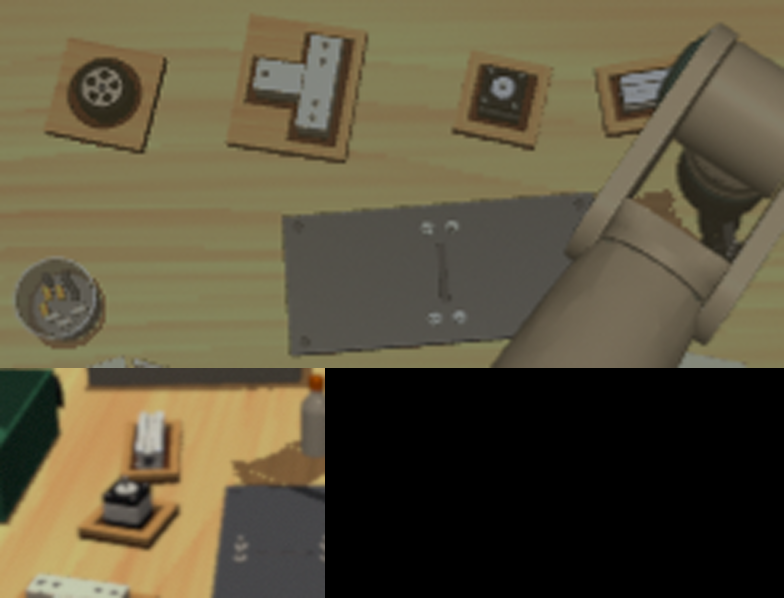

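All four parts lie in their nests at the expected heights, and the tub is undisturbed. Handing in.

```bash
python3 -c "
from bench import *
print(hand_in())"
```

```text
the job is handed in; nothing more can be done
None
```

I took both stacks apart and put all four parts in their nests: the motor and wheel first, then the tee and the bar. The last clock reading was 37.6 s against the 109 s limit. The force readings printed after each move never passed about 7 N.

My last checks, from both cameras just before handing in:

| Part | Top height measured | Top height expected | Position |
|---|---|---|---|
| Motor | 45 mm (top view), 43 mm (side view) | 46 mm | centred, shaft up |
| Wheel | 34 mm | 34 mm | within about 3 mm of the nest centre (top view) |
| Tee | about 36 mm | 36 mm | within about 2 mm, right way round |
| Bar | about 35 mm | 36 mm | within about 2 mm of centre |

- **Motor side view:** it put the motor's centre 4 mm off. That measurement includes its visible side wall, and the top view showed it centred.
- **Bar:** the arm partly hid it in the top view, so its position comes from the side view.
- **Wheel:** a box partly hid its nest in the side view, so its position comes from the top view.
- **Tub:** it stood in place in the last picture, and the arm never went near it.

No check failed.

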